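# Pack the microscope's accessories into their fitted tray

## Robot

A 7-joint arm with a two-finger parallel gripper is mounted at the origin on a cart in front of the work surface, level with it; the furniture and walls round the work are solid. World frame = base frame: x ahead of the robot, y to its left, z up, the work surface at z = 0. Lengths are in m, angles in rad, forces in N, time in s.
With the tool pointing down it reaches from about 0.4 to 0.875 m from the base axis. Payload 19.3 kg.
Tool frame: the origin (TCP) lies on the centre line of the jaws, within the pads' length; the fingertips stand 14 mm ahead of it and the grasp point (between the pads) lies 5 mm behind it (bot.tip_extent is the distance from the TCP to the fingertips, in m); z points along the fingers, y is the line along which they close (so a half turn about z gives the same grasp; the last joint's range is limited). The gripper opens to 85 mm and grips with 20 to 120 N. Pads are 22 mm wide; open, the fingers measure 114 mm over their backs; the gripper's body (76 mm by 85 mm) begins 54 mm behind the grasp point. The pads swing forward as they close: fully open they stand 13 mm farther back than shut.
Start: joints at [1.139, 0.521, -0.036, 1.599, 0.021, 1.021, -0.113], TCP at [0.221, -0.585, 0.245] pointing down, gripper open.
Joint ranges: [-2.91, 2.91], [-0.3, 2.13], [-1.5, 1.42], [0.17, 2.43], [-1.26, 4.41], [0.16, 1.93], [-2.52, 2.52]. Speed limits (rad/s): [1.89, 1.89, 2.39, 2.39, 3.01, 3.01, 3.01].

## Interface

Orientations are given as [roll, pitch, yaw] about the fixed x, y, z axes, in that order (R = Rz(yaw) Ry(pitch) Rx(roll)).
In Python, from workcell import monitor, grab_frame, camera_model, bot gives the robot as it stands.
- The arm moves only by the tool move_arm, never from a script. Its argument "moves" is a list of rows, each a list of 4 numbers: the shift along the world's x, y, z in mm, then the turn about the world's z in rad. A call has 1 to 12 rows; each row is the pose to reach, as a shift and turn from the pose commanded when the call began; what a row does not reach only later rows make up. A row lasts 1/8 s, in which the tool goes at most 62.5 mm and 10.7 degrees, less where a joint would pass 70% of its speed; a pose out of reach is approached as far as the arm can. A call with a gripper value outside its range is refused whole. "gripper" is the opening, from 0 (shut) to 1 (fully open), set as the call begins (left out, the last holds). The fingers move at their own pace and stop on an object; "newtons" is the grip in N (left out, the last holds). Time passes only in rows, so rows that repeat a pose let the fingers close. It gives the time, the measured TCP pose, the force, the opening and the grip force at its end, in the units of the state.
- monitor.observe(): the state, without advancing time (a new reading comes with each control period).
- grab_frame(name): name is "scene" or "top" or "wrist"; returns the picture (420x560x3 uint8, blue, green, red); there is no depth.
- camera_model(name): a dict with "vfov" (degrees; the focal length in pixels is half the picture's height over the tangent of half this angle, whatever the lens; pixels are square), "cx", "cy" (the principal point, pixels), "R" (3x3) and "t" (3): a world point X has camera coordinates R X + t; the wrist camera has in their place "T_tool_cam" (4x4, takes a point from camera to tool coordinates, whose origin is the TCP and whose axes are the flange's). Camera axes: x right, y down, z forward; pixel columns grow to the right and rows downward; lengths in m; the calibration is good to about 2 mm. A picture is of the moment at which its call begins: read the wrist's pose just before it. camera_model takes no time and is no camera call.
- bot.job_done(): hands the job in; it is judged then, once.
The state is a dict: "clock": time; "qpos": joint angles; "qd": joint speeds; "joint_efforts": joint torques, N m; "position": TCP position; "tool_rot": TCP orientation; "force": force on the tool from outside, world axes, zero at the start; "moment": the same for the moment, N m; "grip_width": finger opening in m; "finger_force": force on a finger pad.
Only numpy, scipy, OpenCV 4.12 (cv2) and the standard library are available. Lean on these libraries where they do the work, as an engineer would, in place of code of your own. Each camera call takes 0.05 s, during which the arm holds its last target. There are 200 camera calls.

## Task

The microscope session is over: pack the four accessories that stand about on the grey bench mat into the white tray with the grey inserts - the black dust cap, the black objective case, the small oil bottle with the black cap and the flat grey counting-chamber case, each right way up and fully seated in the pocket that was cut for its shape and size. Set each one down gently, without dropping it, and leave the small culture dish and the white-capped sample vial standing where they are: they look similar but do not belong to the kit.

Things in the scene. Friction and masses are not known exactly. Their poses are not given: they have to be found in the camera images.
- dust_cap: black plastic dust cap, a flat disc 63 mm in diameter and 12 mm high with straight sides, standing on the bench; origin at the centre of its underside, z up. 12 g. Can be gripped across the diameter at any yaw, by its upper half
- chamber_case: flat grey oblong hard case of a counting chamber, 52 mm (x) x 93 mm (y) x 18 mm high, flat on the bench; origin at the centre of its underside, z up. 60 g. Grip it across the 52 mm width
- objective_case: black upright cylindrical screw case of a spare objective, standing on the grey mat (a spare of the kind at the back of the bench, out of reach, is not meant), 40 mm in diameter and 57 mm high; origin at the centre of its underside, z up. 110 g
- oil_bottle: small round bottle of immersion oil, upright on the grey mat (not the small bottle at the back of the bench), body 25 mm in diameter up to about 40 mm height, then a black cap about 16 mm in diameter, 52 mm high in all; origin at the centre of its underside, z up. 30 g
- insert_cap: insert with the widest round pocket, 73 mm in diameter and 5 mm deep (floor 21 mm above the origin), for the dust cap; one of four fixed grey inserts, each 84 (x) x 115 (y) x 26 mm high, two by two in any order in a fixed white tray (178 x 240 x 27 mm). Origin: centre of its underside, 4 mm above the bench, below the pocket's centre; z up; pocket mouth chamfered 2.5 mm
- insert_chamber: insert with the only oblong pocket, 64 mm (x) x 105 mm (y) and 8 mm deep (floor 18 mm above the origin), for the chamber case, either way round; one of four fixed grey inserts, each 84 (x) x 115 (y) x 26 mm high, two by two in any order in a fixed white tray (178 x 240 x 27 mm). Origin: centre of its underside, 4 mm above the bench, below the pocket's centre; z up; pocket mouth chamfered 2.5 mm
- insert_objective: insert with the middle-sized round pocket, 52 mm in diameter and 20 mm deep (floor 6 mm above the origin), for the objective case; one of four fixed grey inserts, each 84 (x) x 115 (y) x 26 mm high, two by two in any order in a fixed white tray (178 x 240 x 27 mm). Origin: centre of its underside, 4 mm above the bench, below the pocket's centre; z up; pocket mouth chamfered 2.5 mm
- insert_oil: insert with the smallest round pocket, 37 mm in diameter and 20 mm deep (floor 6 mm above the origin), for the oil bottle; one of four fixed grey inserts, each 84 (x) x 115 (y) x 26 mm high, two by two in any order in a fixed white tray (178 x 240 x 27 mm). Origin: centre of its underside, 4 mm above the bench, below the pocket's centre; z up; pocket mouth chamfered 2.5 mm
- small_dish: look-alike to be left alone: clear round culture dish with lid and pinkish medium, 60 mm in diameter, 15 mm high; origin at the centre of its underside, z up
- sample_vial: look-alike to be left alone: clear glass vial with a white cap, 25 mm in diameter, 56 mm high; origin at the centre of its underside, z up
There are look-alikes about, which are no part of the job. Leave any blue look-alike of the chamber_case alone.

How it is judged:
By the outcome, as a careful person would: the job done as asked, in the order asked, and still so for the second after the job is handed in, with the robot touching nothing.
It also fails if it takes over 104 s, if anything falls off the work surface, if the arm or the gripper's body presses on something with over 40 N, if the wrist force passes 120 N, or if a joint passes its speed limit or range.

## Working session

There is one attempt and no reset: what is moved stays moved. The work goes in short steps, Python scripts to look and compute and a tool call to move; the robot and the scene stay as the last step left them, time stands still between calls to the robot, and variables do not carry over. Pictures are saved under pics/ and viewed, at most 14 in all, crops included, and the job is handed in when it is done.

Besides the shell and the picture viewer there is one more tool, called after "Call:" as name([rows], argument=value, ...), one row to a line, values as JSON. move_arm: Moves the arm, as the interface text tells. Its arguments: {"type":"object","properties":{"moves":{"type":"array","items":{"type":"array","items":{"type":"number"}}},"gripper":{"type":"number"},"newtons":{"type":"number"}},"required":["moves"]}

```bash
mkdir -p pics; ls; python3 - <<'E'
from workcell import monitor, grab_frame, camera_model, bot
import cv2,numpy as np
for n in ("scene","top"):
    cv2.imwrite(f"pics/{n}0.png",grab_frame(n))
    m=camera_model(n);print(n,m['vfov'],m['cx'],m['cy'],np.round(m['R'],4).tolist(),np.round(m['t'],4).tolist(), {k for k in m})
print(camera_model("wrist"))
s=monitor.observe();print({k:np.round(v,3).tolist() for k,v in s.items()})
E
```

```text
pics
scene 50.02454259926015 277.531964869596 213.4721588190127 [[-0.8117, -0.5836, 0.0245], [-0.2679, 0.3347, -0.9035], [0.5191, -0.7399, -0.428]] [0.4619, 0.1972, 0.8037] {'cx', 'vfov', 'cy', 't', 'R'}
top 54.20839566862017 280.4947516287589 208.1258540381102 [[0.0374, -0.9993, 0.0013], [-0.9733, -0.0367, -0.2265], [0.2264, 0.0072, -0.974]] [-0.0236, 0.5638, 1.1308] {'cx', 'vfov', 'cy', 't', 'R'}
{'vfov': 58.31388477376495, 'cx': 281.02473559226524, 'cy': 211.9289290557556, 'T_tool_cam': array([[ 3.54747311e-04, -9.57143096e-01, -2.89615206e-01,
         7.39524948e-02],
       [ 9.99999726e-01,  1.51502905e-04,  7.24192828e-04,
         4.84425211e-04],
       [-6.49278621e-04, -2.89615383e-01,  9.57142888e-01,
        -1.28972027e-01],
       [ 0.00000000e+00,  0.00000000e+00,  0.00000000e+00,
         1.00000000e+00]])}
{'clock': 0.1, 'qpos': [1.139, 0.522, -0.036, 1.6, 0.021, 1.021, -0.113], 'qd': [0.001, -0.001, -0.001, -0.001, -0.0, 0.0, -0.0], 'joint_efforts': [0.004, -92.848, 1.984, -37.053, 0.018, 0.005, 0.0], 'position': [0.221, -0.584, 0.245], 'tool_rot': [-3.141, 0.0, 0.362], 'force': [-0.453, -0.019, 0.648], 'moment': [0.054, 0.009, -0.017], 'finger_force': 0.0, 'grip_width': 0.086}
```

View pics/scene0.png

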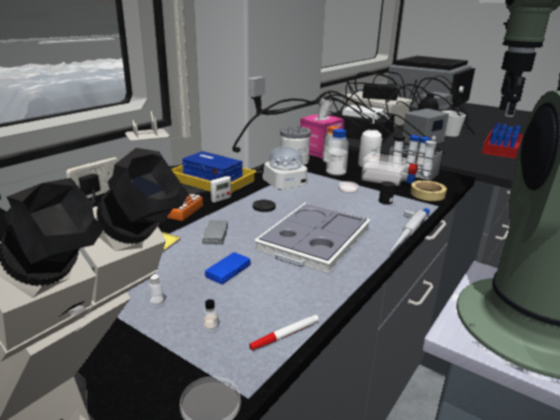

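View pics/top0.png

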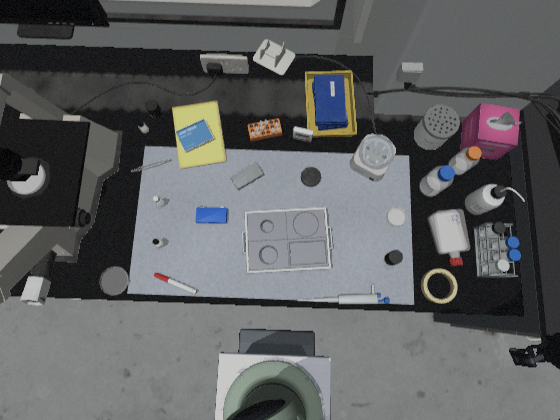

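The scene picture shows the grey tray in the middle of the mat, with the oil bottle (black cap) at 210,315, the white vial at 155,290 and the blue decoy at 228,267. In the top picture:
- **Kit pieces:** dust cap at 311,177; grey case at 247,175; oil bottle at 158,241; objective case at 394,257.
- **Look-alikes:** vial at 160,200; dish at 397,217.
- **Pockets:** oil at 267,226; cap at 306,224; objective at 268,254; oblong at 308,253.

```bash
cat > h.py <<'E'
import cv2,numpy as np
from scipy.spatial.transform import Rotation as Ro
from workcell import monitor, grab_frame, camera_model, bot
def cam(n):
    m=camera_model(n); f=210/np.tan(np.radians(m['vfov']/2))
    if n=='wrist':
        s=monitor.observe(); R=Ro.from_euler('xyz',s['tool_rot']).as_matrix(); T=np.array(m['T_tool_cam'])
        Rc=R@T[:3,:3]; o=np.array(s['position'])+R@T[:3,3]
    else: Rc=np.array(m['R']).T; o=-Rc@np.array(m['t'])
    return f,m['cx'],m['cy'],Rc,o
def ray(c,uv): return c[3]@np.array([(uv[0]-c[1])/c[0],(uv[1]-c[2])/c[0],1])
def onz(c,uv,z):
    d=ray(c,uv); return c[4]+d*(z-c[4][2])/d[2]
def proj(c,X):
    p=c[3].T@(np.array(X)-c[4]); return c[1]+c[0]*p[0]/p[2],c[2]+c[0]*p[1]/p[2]
def tri(c1,u1,c2,u2):
    d1,d2=ray(c1,u1),ray(c2,u2); A=np.stack([d1,-d2],1)
    k=np.linalg.lstsq(A,c2[4]-c1[4],rcond=None)[0]
    a,b=c1[4]+k[0]*d1,c2[4]+k[1]*d2; return (a+b)/2,np.linalg.norm(a-b)
E
python3 - <<'E'
from h import *
c=cam('top')
for n,uv,z in [('cap',(311,177),.012),('case',(247,175),.018),('oil',(158,241),.05),('obj',(394,255),.057),('vial',(160,200),.05),('dish',(397,217),.015),('blue',(211,215),.02),('p_oil',(267,226),.03),('p_cap',(306,224),.03),('p_obj',(268,254),.03),('p_ch',(308,253),.03)]:
    print(n,np.round(onz(c,uv,z),3))
print(bot.tip_extent,[a for a in dir(bot) if a[0]!='_'])
E
```

```text
cap [ 0.679 -0.093  0.012]
case [0.676 0.105 0.018]
oil [0.457 0.348 0.05 ]
obj [ 0.441 -0.332  0.057]
vial [0.579 0.355 0.05 ]
dish [ 0.562 -0.355  0.015]
blue [0.546 0.206 0.02 ]
p_oil [0.516 0.036 0.03 ]
p_cap [ 0.527 -0.08   0.03 ]
p_obj [0.433 0.029 0.03 ]
p_ch [ 0.441 -0.088  0.03 ]
0.014 ['IKError', 'job_done', 'tip_extent']
```

Call:
move_arm([
  [40,45,10,-0.08],
  [75,90,30,-0.2],
  [110,135,40,-0.36],
  [150,180,55,-0.36],
  [185,230,55,-0.36],
  [215,280,55,-0.36],
  [215,280,55,-0.36],
  [215,280,55,-0.36],
])

```text
clock: 1.1
position: [0.436, -0.3047, 0.3002]
tool_rot: [3.141, 0.0, 0.002]
force: [-0.7, -0.2, 0.5]
grip_width: 0.0851
finger_force: 0.0
```

```bash
cat > snap.py <<'E'
import sys,pickle
from h import *
n=sys.argv[1]; c=cam('wrist'); im=grab_frame('wrist')
cv2.imwrite(f'pics/{n}.png',im); pickle.dump(c,open(f'{n}.pkl','wb'))
s=monitor.observe(); print(s['clock'],np.round(s['position'],4),np.round(s['tool_rot'],3),s['grip_width'])
E
python3 snap.py wA
```

```text
1.15 [ 0.4357 -0.3052  0.3001] [3.141e+00 0.000e+00 1.000e-03] 0.08594981883063332
```

Call:
move_arm([
  [20,50,0,0],
  [40,110,0,0],
  [40,170,0,0],
  [40,230,0,0],
  [40,285,0,0],
  [40,285,0,0],
  [40,285,0,0],
])

```text
clock: 2.02
position: [0.4762, -0.0209, 0.3002]
tool_rot: [3.141, 0.0, 0.0]
force: [0.4, -0.4, 0.7]
grip_width: 0.0856
finger_force: 0.0
```

```bash
python3 snap.py wB
```

```text
2.075 [ 0.4762 -0.0212  0.3002] [ 3.141e+00  0.000e+00 -1.000e-03] 0.0853029769291017
```

Call:
move_arm([
  [0,50,0,0],
  [50,80,0,0],
  [100,90,0,0],
  [100,90,0,0],
  [100,90,0,0],
])

```text
clock: 2.7
position: [0.5759, 0.0689, 0.2998]
tool_rot: [3.141, 0.001, -0.0]
force: [-0.5, 0.1, 0.1]
grip_width: 0.0856
finger_force: 0.0
```

```bash
python3 snap.py wC; python3 -c "
import cv2,numpy as np
cv2.imwrite('pics/m1.png',cv2.resize(np.hstack([cv2.imread(f'pics/w{k}.png') for k in 'BC']),(800,300)))"
```

```text
2.75 [0.5757 0.0691 0.3002] [3.141 0.    0.   ] 0.08562367468803271
```

View pics/m1.png

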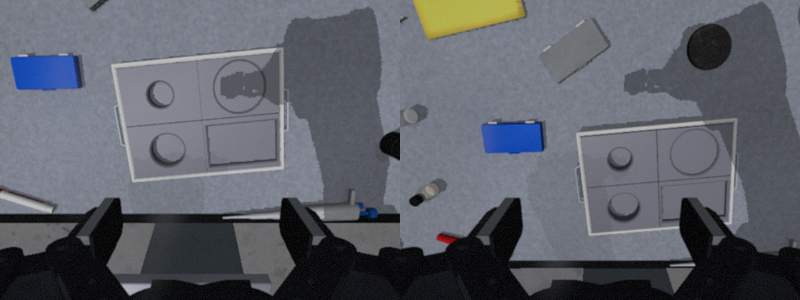

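View pics/wA.png

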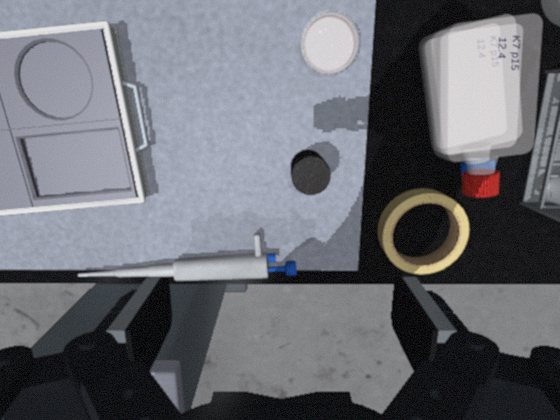

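wA shows the objective case at (311,172), clear of the dish at (330,43). In wB/wC the tray rim and all four pockets are visible. wC also has the cap at ~(433,64), the case at ~(243,70) and the oil bottle near (35,270).

```bash
cat > m.py <<'E'
from h import *
import pickle
def quad(n,roi):
    x0,x1,y0,y1=roi; im=cv2.imread(f'pics/{n}.png')[y0:y1,x0:x1]; 
    hsv=cv2.cvtColor(im,cv2.COLOR_BGR2HSV)
    m=((hsv[...,2]>175)).astype(np.uint8)*255
    m=cv2.morphologyEx(m,cv2.MORPH_CLOSE,np.ones((3,3)))
    k=max(cv2.findContours(m,cv2.RETR_EXTERNAL,cv2.CHAIN_APPROX_NONE)[0],key=lambda a:cv2.boundingRect(a)[2]*cv2.boundingRect(a)[3])
    h=cv2.convexHull(k); 
    e=0.01
    while True:
        q=cv2.approxPolyDP(h,e*cv2.arcLength(h,True),True)
        if len(q)<=4: break
        e*=1.2
    return q[:,0]+[x0,y0],cv2.boundingRect(k),e
for n,r in [('wB',(145,420,50,270)),('wC',(235,500,150,345))]:
    c=pickle.load(open(n+'.pkl','rb')); q,b,e=quad(n,r); print(n,q.tolist(),b,e)
    for z in(.027,): print(np.round([onz(c,p,z) for p in q],4)[:,:2].tolist())
im=np.hstack([cv2.resize(cv2.imread('pics/wB.png')[50:270,145:420],None,fx=1.45,fy=1.45,interpolation=2),cv2.resize(cv2.imread('pics/wC.png')[150:370,235:510],None,fx=1.45,fy=1.45,interpolation=2)])
cv2.imwrite('pics/m2.png',im)
E
python3 m.py
```

```text
wB [[386, 68], [395, 236], [186, 254], [157, 90]] (11, 18, 241, 187) 0.01
[[0.5792, -0.1267], [0.4, -0.1515], [0.3779, 0.088], [0.5581, 0.1044]]
wC [[424, 172], [252, 224], [247, 187]] (12, 20, 178, 55) 0.01
[[0.5733, -0.0865], [0.5141, 0.1007], [0.5568, 0.1053]]
```

View pics/m2.png

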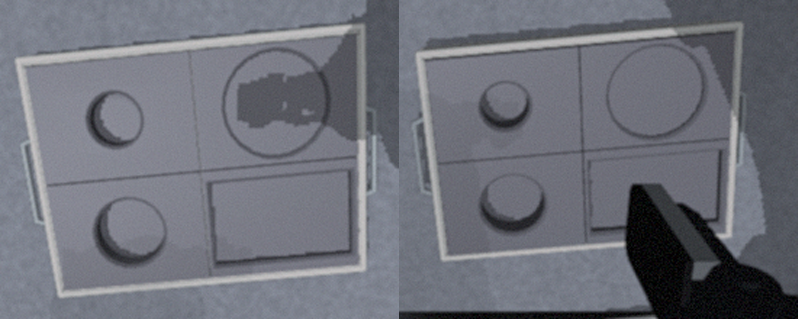

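The crop shows the tray rim, the four pockets and the insert cross-joint clearly in both views. I'll triangulate these points and fit the tray, and measure the objects by mask.

```bash
cat > tr.py <<'E'
from h import *
import pickle
B,C,A=[pickle.load(open(f'w{k}.pkl','rb')) for k in 'BCA']
pts={'TL':((156,90),(247.4,187.2)),'TR':((396.7,67),(471.6,165.9)),'BR':((398,236),(464.7,313.4)),'BL':((186.4,254.8),(265.3,329.3)),'X':((282.9,168.6),(363.3,259)),'cap':((334.7,121),(412.2,212.8))}
P={}
for k,(b,c) in pts.items():
    p,e=tri(B,b,C,c); P[k]=p; print(k,np.round(p*1e3,1),round(e*1e3,1), np.round(onz(B,b,.031)*1e3,1)[:2],np.round(onz(C,c,.031)*1e3,1)[:2])
# rigid fit: local x,y -> world at rim plane, both views
L=np.array([[89,120],[89,-120],[-89,-120],[-89,120]])/1e3
W=np.array([(onz(B,pts[k][0],.031)+onz(C,pts[k][1],.031))[:2]/2 for k in('TL','TR','BR','BL')])
H=(L-L.mean(0)).T@(W-W.mean(0)); U,S,Vt=np.linalg.svd(H); R=Vt.T@U.T; t=W.mean(0)
print('tray',np.round(t*1e3,1),'yaw',np.arctan2(R[1,0],R[0,0]),'res',np.round((W-(L@R.T+t))*1e3,1).tolist())
for k,l in {'oil':(42,57.5),'cap':(42,-57.5),'obj':(-42,57.5),'ch':(-42,-57.5)}.items(): print(k,np.round(R@np.array(l)+t*1e3,1))
def blob(n,roi,lo,hi,big=True):
    x0,x1,y0,y1=roi; im=cv2.imread(f'pics/{n}.png')[y0:y1,x0:x1]; hsv=cv2.cvtColor(im,cv2.COLOR_BGR2HSV)
    m=cv2.inRange(hsv,lo,hi); m=cv2.morphologyEx(m,cv2.MORPH_OPEN,np.ones((3,3)))
    k=max(cv2.findContours(m,cv2.RETR_EXTERNAL,cv2.CHAIN_APPROX_NONE)[0],key=cv2.contourArea)+np.array([x0,y0])
    return k
if __name__=='__main__':
    k=blob('wC',(390,480,20,110),(0,0,0),(180,255,55)); print('cap',cv2.minEnclosingCircle(k),cv2.fitEllipse(k),np.round(onz(C,cv2.fitEllipse(k)[0],.012),4))
    k=blob('wA',(285,345,145,200),(0,0,0),(180,255,75)); print('obj',cv2.fitEllipse(k),cv2.boundingRect(k))
    im=cv2.imread('pics/wC.png'); print(im[70,243],im[70,160],im[40,243],im[100,320])
    im=cv2.imread('pics/wA.png'); print(im[165,311],im[190,311])
E
python3 tr.py
```

```text
TL [557.8 104.2  31.7] 0.6 [558.1 104.1] [557.5 104.5]
TR [ 580.  -137.3   26.8] 0.4 [ 579.8 -136.2] [ 580.6 -135. ]
BR [ 400.8 -154.1   29.2] 0.3 [ 401.5 -153.6] [ 401.8 -153. ]
BL [377.   87.5  26.9] 0.3 [378.7  86.5] [379.9  87.2]
X [480.7 -23.   47.2] 1.4 [478.2 -23.7] [473.  -26.4]
cap [527.8 -77.3  29.5] 0.4 [527.8 -77. ] [528.4 -76.9]
tray [479.7 -24.4] yaw 0.09490883097736588 res [[0.8, 0.8], [0.5, -0.1], [-0.8, -1.0], [-0.5, 0.3]]
oil [516.1  36.8]
cap [527.  -77.7]
obj [432.5  28.8]
ch [443.4 -85.6]
cap ((432.2544250488281, 65.49407958984375), 33.849945068359375) ((432.37994384765625, 65.56190490722656), (58.316741943359375, 66.6509017944336), 39.370819091796875) [ 0.682  -0.0886  0.012 ]
obj ((309.5896301269531, 171.78871154785156), (36.967193603515625, 44.05744934082031), 161.91244506835938) (291, 150, 39, 44)
[117 111 106] [139 126 122] [132 121 119] [138 128 122]
[67 62 66] [68 65 62]
```

Call:
move_arm([
  [20,-45,-20,0],
  [40,-90,-50,0],
  [65,-135,-80,0],
  [75,-155,-100,0],
  [75,-155,-100,0],
  [75,-155,-100,0],
])

```text
clock: 3.5
position: [0.6509, -0.0841, 0.2013]
tool_rot: [-3.141, -0.001, 0.002]
force: [0.2, 1.0, 0.6]
grip_width: 0.0854
finger_force: 0.0
```

```bash
python3 snap.py wD; cp pics/wD.png pics/wDv.png; python3 - <<'E'
import tr,pickle
from h import *
D=pickle.load(open('wD.pkl','rb'));C=tr.C
u,v=map(int,proj(D,(.682,-.0886,.012))); print(u,v)
k=tr.blob('wD',(max(0,u-80),u+80,max(0,v-80),v+80),(0,0,0),(180,255,55))
e=cv2.fitEllipse(k);print(e,cv2.boundingRect(k))
print(np.round(onz(D,e[0],.012),4), tri(D,e[0],C,(432.4,65.6)))
E
```

```text
3.55 [ 0.6511 -0.0837  0.2016] [-3.141e+00 -1.000e-03  3.000e-03] 0.08544703297847339
TL [557.8 104.2  31.7] 0.6 [558.1 104.1] [557.5 104.5]
TR [ 580.  -137.3   26.8] 0.4 [ 579.8 -136.2] [ 580.6 -135. ]
BR [ 400.8 -154.1   29.2] 0.3 [ 401.5 -153.6] [ 401.8 -153. ]
BL [377.   87.5  26.9] 0.3 [378.7  86.5] [379.9  87.2]
X [480.7 -23.   47.2] 1.4 [478.2 -23.7] [473.  -26.4]
cap [527.8 -77.3  29.5] 0.4 [527.8 -77. ] [528.4 -76.9]
tray [479.7 -24.4] yaw 0.09490883097736588 res [[0.8, 0.8], [0.5, -0.1], [-0.8, -1.0], [-0.5, 0.3]]
oil [516.1  36.8]
cap [527.  -77.7]
obj [432.5  28.8]
ch [443.4 -85.6]
285 151
((293.1129150390625, 150.4304656982422), (64.66885375976562, 67.01004791259766), 27.255592346191406) (253, 114, 72, 73)
[ 0.6831 -0.0948  0.012 ] (array([ 0.68214824, -0.09466091, -0.0022547 ]), np.float64(0.002175951401607318))
```

View pics/wD.png

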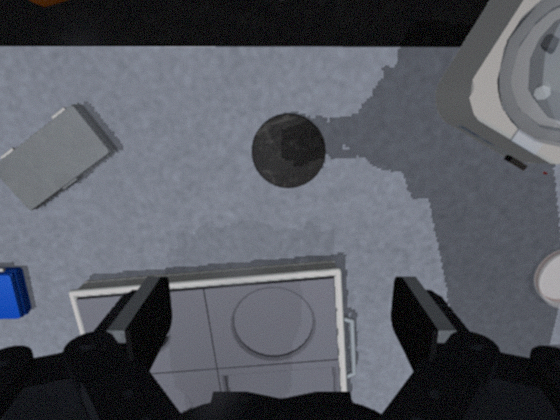

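wD shows the cap disc spanning u 252–326, v 113–188 (centre about 289,150). The lit part fell outside my threshold, so I'll raise it.

```bash
sed -i 's/^P={}/P={}\nprint=(lambda *a:None) if __name__!="__main__" else print/' tr.py; python3 - <<'E'
import tr,pickle
from h import *
D=pickle.load(open('wD.pkl','rb'));C=tr.C;e={}
for n,r in (('wD',(205,370,71,231)),('wC',(390,480,20,110))):
  for t in (65,75,):
    k=tr.blob(n,r,(0,0,0),(180,255,t)); x=cv2.fitEllipse(cv2.convexHull(k)); e[n]=x[0]; print(n,t,x,cv2.boundingRect(k))
print(np.round(onz(D,e['wD'],.012),4),np.round(onz(C,e['wC'],.012),4),tri(D,e['wD'],C,e['wC']))
# chamber case in wC
im=cv2.cvtColor(cv2.imread('pics/wC.png'),cv2.COLOR_BGR2HSV); 
for p in ((243,70),(160,70),(243,30),(260,110)): print(p,im[p[1],p[0]])
E
```

```text
wD 65 ((288.4348449707031, 150.0970458984375), (72.5888900756836, 73.4717025756836), 36.63917922973633) (252, 114, 74, 73)
wD 75 ((288.42742919921875, 150.0347442626953), (73.0045394897461, 74.31233215332031), 30.5183048248291) (252, 113, 74, 75)
wC 65 ((432.2969970703125, 65.55030822753906), (59.717918395996094, 68.1959457397461), 39.75413131713867) (401, 34, 63, 64)
wC 75 ((432.3451843261719, 65.56867980957031), (60.4390983581543, 68.98943328857422), 40.42973327636719) (401, 33, 64, 66)
[ 0.6834 -0.0908  0.012 ] [ 0.682  -0.0886  0.012 ] (array([ 0.68253167, -0.09096285,  0.00568512]), np.float64(0.00010710339777717645))
(243, 70) [106  24 117]
(160, 70) [113  31 139]
(243, 30) [111  30 134]
(260, 110) [113  33 133]
```

```bash
python3 - <<'E'
from h import *
import pickle
D=pickle.load(open('wD.pkl','rb')); p=np.array([.6511,-.0837,.2016])
for ze in (0,.004,.008,.014):
  print(ze,[np.round(proj(D,p+[x,y,-ze]),0).tolist() for y in (.0427,-.0427) for x in (.011,-.011)])
E
```

```text
0 [[165.0, 273.0], [170.0, 324.0], [393.0, 273.0], [388.0, 324.0]]
0.004 [[168.0, 268.0], [173.0, 318.0], [390.0, 269.0], [385.0, 319.0]]
0.008 [[171.0, 264.0], [175.0, 313.0], [387.0, 264.0], [382.0, 313.0]]
0.014 [[175.0, 258.0], [179.0, 305.0], [383.0, 258.0], [379.0, 306.0]]
```

Call:
move_arm([
  [32,-6,-30,0],
  [32,-7,-90,0],
  [32,-7,-140,0],
  [32,-7,-165,0],
  [32,-7,-180,0],
  [32,-7,-180,0],
  [32,-7,-180,0],
])

```text
clock: 4.42
position: [0.684, -0.0914, 0.0219]
tool_rot: [3.141, -0.002, 0.002]
force: [-0.1, -0.2, -0.0]
grip_width: 0.0856
finger_force: 0.0
```

```bash
python3 snap.py wE
```

```text
4.475 [ 0.684  -0.0915  0.0219] [ 3.141e+00 -2.000e-03  2.000e-03] 0.08520858574270831
```

View pics/wE.png

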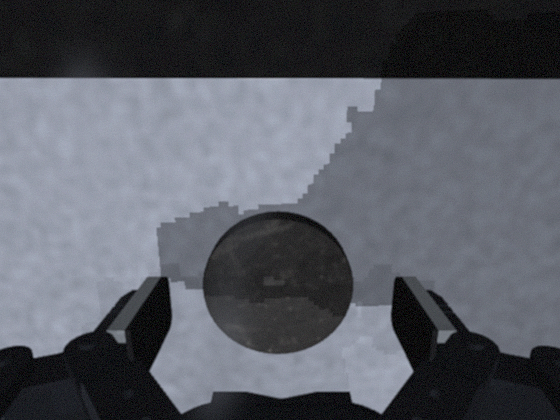

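wE shows the cap centred between the pads (centre 278,282), and the open fingertips at about TCP level, so they swing forward about 8 mm by 63 mm opening. I'll lower to TCP z ≈ 15.5 mm and grip.

Call:
move_arm([
  [-1,1,-6,0],
  [-1,1,-6,0],
  [-1,1,-6,0],
  [-1,1,-6,0],
  [-1,1,-6,0],
  [-1,1,-6,0],
  [-1,1,-6,0],
  [-1,1,-6,0],
], gripper=0.6, newtons=25)

```text
clock: 5.48
position: [0.6822, -0.0905, 0.0145]
tool_rot: [-3.141, 0.0, 0.002]
force: [-2.3, 1.1, 6.2]
grip_width: 0.0604
finger_force: 26.8
```

```bash
python3 snap.py wF
```

```text
5.525 [ 0.6821 -0.0905  0.0144] [-3.141e+00  0.000e+00  2.000e-03] 0.060205362374216656
```

View pics/wF.png

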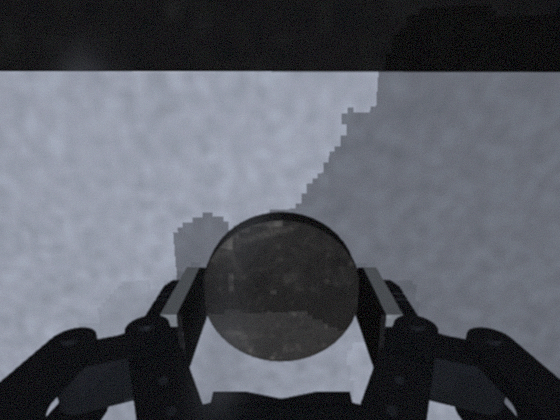

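wF shows the cap held evenly between both pads (centre 282,285), with a width of 60 mm and a firm grip force. Now I lift it and carry it over its pocket.

Call:
move_arm([
  [0,0,20,0],
  [0,0,60,0],
  [-40,4,75,0],
  [-90,8,75,0],
  [-130,12,75,0],
  [-155,13,75,0],
  [-155,13,75,0],
  [-155,13,60,0],
  [-155,13,45,0],
  [-155,13,35,0],
  [-155,13,35,0],
  [-155,13,35,0],
])

```text
clock: 7.02
position: [0.5273, -0.0775, 0.0493]
tool_rot: [-3.142, -0.0, 0.002]
force: [0.2, -0.0, 0.0]
grip_width: 0.0603
finger_force: 27.2
```

```bash
python3 snap.py wG
```

```text
7.075 [ 0.5274 -0.0775  0.0495] [-3.142e+00 -0.000e+00  2.000e-03] 0.05990282917092254
```

View pics/wG.png

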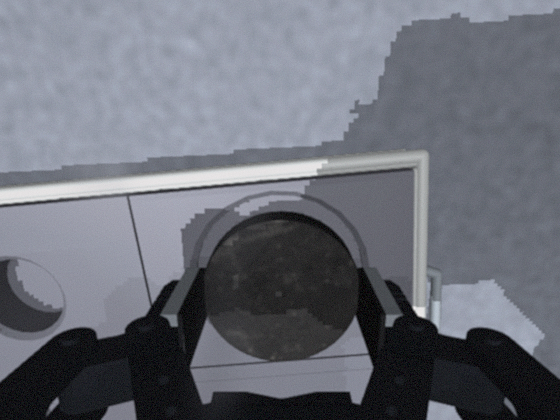

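wG shows the cap (centre 282,285) over the pocket outline, which spans u ≈ 190–368 and so is centred laterally. Lowering gently.

Call:
move_arm([
  [0,0,-4,0],
  [0,0,-6,0],
  [0,0,-7,0],
  [0,0,-8,0],
  [0,0,-9,0],
  [0,0,-9,0],
])

```text
clock: 7.82
position: [0.5272, -0.0775, 0.0402]
tool_rot: [-3.142, 0.0, 0.002]
force: [0.0, 0.2, 0.8]
grip_width: 0.0605
finger_force: 27.2
```

Call:
move_arm([
  [0,0,-0.5,0],
  [0,0,-1,0],
  [0,0,-1,0],
])

```text
clock: 8.2
position: [0.5273, -0.0775, 0.0395]
tool_rot: [3.142, -0.0, 0.002]
force: [-1.0, 0.9, 4.6]
grip_width: 0.0604
finger_force: 28.1
```

Call:
move_arm([
  [0,0,0,0],
  [0,0,0,0],
  [0,0,0,0],
  [0,0,0,0],
  [0,0,40,0],
  [0,0,90,0],
  [-10,-30,140,0],
  [-30,-80,170,0],
  [-50,-130,190,0],
  [-70,-180,190,0],
  [-90,-235,180,0],
  [-90,-235,170,0],
], gripper=1)

```text
clock: 9.7
position: [0.4348, -0.3167, 0.209]
tool_rot: [3.14, 0.001, -0.005]
force: [0.4, 0.2, 0.5]
grip_width: 0.0851
finger_force: 0.0
```

```bash
python3 snap.py wH
```

```text
9.75 [ 0.4357 -0.3139  0.2077] [-3.141e+00  2.000e-03 -2.000e-03] 0.08548613592397923
```

View pics/wH.png

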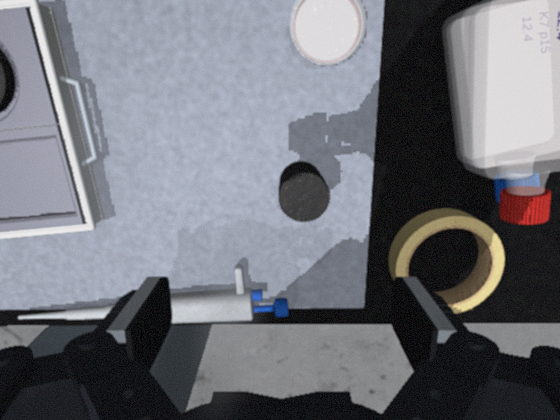

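wH shows the objective case, with its top disc centred at about (304.5,196.5) and its side visible above that. The pipette's blue tip (280,308) lies toward the robot.

```bash
python3 - <<'E'
import tr,pickle
from h import *
H=pickle.load(open('wH.pkl','rb'));u={}
for n,r,c in (('wH',(265,345,150,235),H),('wA',(285,340,145,205),tr.A)):
    k=tr.blob(n,r,(0,0,0),(180,255,85)); x,y,w,h=cv2.boundingRect(k)
    low=k[k[:,0,1]>y+h*0.55][:,0]; (cx,cy),rad=cv2.minEnclosingCircle(low.astype(np.float32)); 
    A=np.c_[2*low,np.ones(len(low))]; s=np.linalg.lstsq(A,(low**2).sum(1),rcond=None)[0]
    u[n]=s[:2]; print(n,(x,y,w,h),s[:2],np.sqrt(s[2]+s[0]**2+s[1]**2),np.round(onz(c,s[:2],.057),4))
print(tri(H,u['wH'],tr.A,u['wA']))
print(np.round(onz(H,(280,308),.015),3), np.round(onz(H,(240,268),.02),3))
E
```

```text
wH (279, 161, 50, 60) [303.68123459 195.92922913] 24.352086295444852 [ 0.4367 -0.335   0.057 ]
wA (291, 150, 39, 44) [310.4479579 174.6597919] 18.701816402860306 [ 0.4366 -0.335   0.057 ]
(array([ 0.43624575, -0.33511261,  0.05528146]), np.float64(7.902986015139576e-06))
[ 0.314 -0.316  0.015] [ 0.359 -0.279  0.02 ]
```

Call:
move_arm([
  [0,-22,-30,0],
  [0,-22,-80,0],
  [0,-22,-120,0],
  [0,-22,-150,0],
  [0,-22,-168,0],
  [0,-22,-168,0],
  [0,-22,-168,0],
])

```text
clock: 10.62
position: [0.4378, -0.3346, 0.0423]
tool_rot: [3.141, -0.001, 0.002]
force: [-0.1, 0.2, -0.0]
grip_width: 0.0852
finger_force: 0.0
```

Call:
move_arm([
  [0,0,0,0],
  [0,0,0,0],
  [0,0,0,0],
  [0,0,0,0],
  [0,0,0,0],
  [0,0,0,0],
  [0,0,0,0],
], gripper=0.3, newtons=35)

```text
clock: 11.5
position: [0.4374, -0.3347, 0.0419]
tool_rot: [3.141, -0.001, 0.002]
force: [-1.8, 2.1, 8.5]
grip_width: 0.0393
finger_force: 34.2
```

Call:
move_arm([
  [0,0,20,0],
  [0,0,60,0],
  [0,40,80,0],
  [0,90,80,0],
  [0,145,80,0],
  [-4,200,80,0],
  [-4,255,80,0],
  [-4,310,80,0],
  [-4,350,80,0],
  [-4,364,70,0],
  [-4,364,40,0],
  [-4,364,35,0],
])

```text
clock: 13.0
position: [0.4324, 0.0295, 0.0753]
tool_rot: [3.141, 0.002, 0.002]
force: [0.3, -1.5, -0.6]
grip_width: 0.0387
finger_force: 35.6
```

Call:
move_arm([
  [0,0,0,0],
  [0,0,0,0],
])

```text
clock: 13.25
position: [0.4336, 0.0293, 0.0771]
tool_rot: [-3.141, -0.001, 0.001]
force: [0.2, -0.3, -0.8]
grip_width: 0.0388
finger_force: 35.6
```

```bash
python3 snap.py wI
```

```text
13.3 [0.4336 0.0293 0.0771] [-3.141e+00 -1.000e-03  1.000e-03] 0.03911195384189964
```

View pics/wI.png

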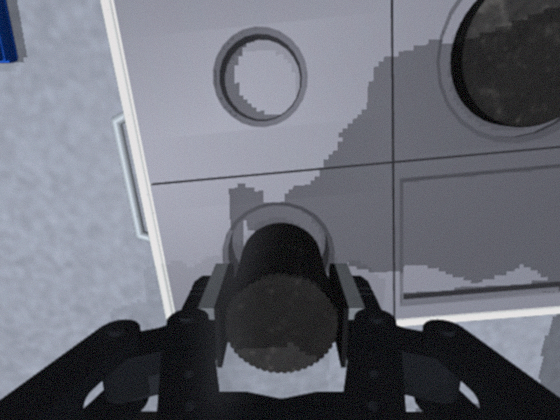

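wI shows the case (u≈281) above the objective pocket (upper edge at v≈202, u≈279). The oil pocket is at (260,76), and the cap is seated within its pocket at upper right.

```bash
python3 - <<'E'
from h import *
import pickle
c=pickle.load(open('wI.pkl','rb'))
print(onz(c,(260.5,76),.03),onz(c,(279,202),.03),onz(c,(223,250),.03),onz(c,(334,250),.03))
E
```

```text
[0.51709878 0.03793755 0.03      ] [0.4595724  0.02978817 0.03      ] [0.43447388 0.05801054 0.03      ] [0.43453728 0.00206566 0.03      ]
```

Call:
move_arm([
  [0,0,-6,0],
  [0,0,-12,0],
  [0,0,-17,0],
  [0,0,-21,0],
  [0,0,-23,0],
  [0,0,-24,0],
  [0,0,-24,0],
])

```text
clock: 14.18
position: [0.4332, 0.0295, 0.0523]
tool_rot: [-3.142, -0.0, 0.002]
force: [-0.9, 0.4, -1.3]
grip_width: 0.0391
finger_force: 35.6
```

Call:
move_arm([
  [0,0,-0.5,0],
  [0,0,-1,0],
  [0,0,-1,0],
])

```text
clock: 14.55
position: [0.4333, 0.0295, 0.0518]
tool_rot: [-3.142, -0.001, 0.002]
force: [-3.9, 1.2, 16.0]
grip_width: 0.039
finger_force: 37.5
```

Call:
move_arm([
  [0,0,0.5,0],
  [0,0,0.5,0],
  [0,0,0.5,0],
  [0,0,0.5,0],
  [0,0,30,0],
  [0,0,80,0],
  [0,40,120,0],
  [0,95,145,0],
  [0,150,150,0],
  [0,205,150,0],
  [0,250,150,0],
  [0,290,150,0],
], gripper=1)

```text
clock: 16.05
position: [0.4328, 0.3212, 0.2012]
tool_rot: [-3.142, 0.0, 0.002]
force: [1.2, -0.4, 0.6]
grip_width: 0.0856
finger_force: 0.0
```

Call:
move_arm([
  [0,0,0,0],
  [0,0,0,0],
])

```text
clock: 16.3
position: [0.4331, 0.3189, 0.201]
tool_rot: [3.141, 0.0, 0.002]
force: [-0.4, 0.8, 0.1]
grip_width: 0.0853
finger_force: 0.0
```

```bash
python3 snap.py wJ
```

```text
16.35 [0.4333 0.3185 0.2012] [3.141e+00 0.000e+00 1.000e-03] 0.0849924005804084
```

View pics/wJ.png

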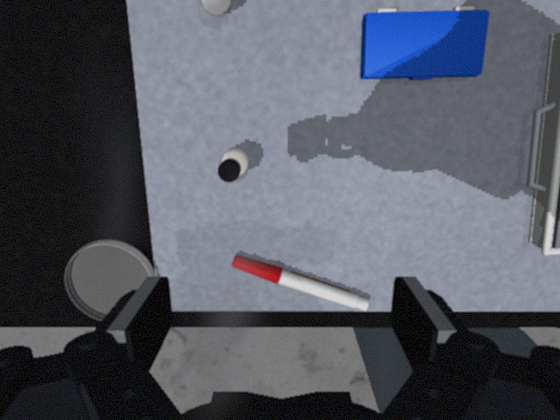

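wJ shows the oil bottle's black cap at (229,170), the marker pen nearer the robot, and the vial near (215,3).

```bash
python3 - <<'E'
import tr,pickle
from h import *
J=pickle.load(open('wJ.pkl','rb'));u={}
for n,r,c in (('wJ',(205,260,140,195),J),('wC',(8,60,250,300),tr.C)):
    k=tr.blob(n,r,(0,0,0),(180,255,60)); x,y,w,h=cv2.boundingRect(k)
    u[n]=cv2.minEnclosingCircle(k)[0]; print(n,(x,y,w,h),u[n],np.round(onz(c,u[n],.05),4))
print(tri(J,u['wJ'],tr.C,u['wC']))
im=cv2.imread('pics/wJ.png'); g=cv2.cvtColor(im,cv2.COLOR_BGR2GRAY)
E
```

```text
wJ (219, 160, 21, 21) (228.88775634765625, 169.7244873046875) [0.4556 0.3574 0.05  ]
wC (13, 272, 20, 17) (22.5, 279.0) [0.4575 0.3551 0.05  ]
(array([0.45510268, 0.35816445, 0.04578793]), np.float64(0.000628200487293998))
```

Call:
move_arm([
  [22,39,-20,0],
  [22,39,-70,0],
  [22,39,-115,0],
  [22,39,-145,0],
  [22,39,-164,0],
  [22,39,-164,0],
  [22,39,-164,0],
])

```text
clock: 17.23
position: [0.4558, 0.3587, 0.0385]
tool_rot: [-3.141, -0.001, 0.001]
force: [-0.1, 0.3, -0.5]
grip_width: 0.0853
finger_force: 0.0
```

Call:
move_arm([
  [0,0,0,0],
  [0,0,0,0],
  [0,0,0,0],
  [0,0,0,0],
  [0,0,0,0],
  [0,0,0,0],
  [0,0,0,0],
  [0,0,0,0],
], gripper=0.15, newtons=25)

```text
clock: 18.23
position: [0.4553, 0.3585, 0.0376]
tool_rot: [-3.141, -0.0, 0.002]
force: [-1.7, -1.2, 5.5]
grip_width: 0.024
finger_force: 24.3
```

```bash
python3 snap.py wK
```

```text
18.275 [0.4553 0.3586 0.0376] [-3.141e+00 -0.000e+00  2.000e-03] 0.024022129748185416
```

View pics/wK.png

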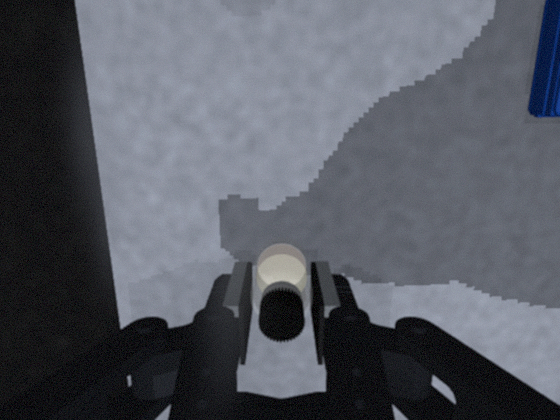

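wK shows the bottle upright and centred between the pads (cap at 282,312).

Call:
move_arm([
  [0,0,20,0],
  [0,0,60,0],
  [10,-40,80,0],
  [20,-90,80,0],
  [30,-140,80,0],
  [40,-195,80,0],
  [61,-240,80,0],
  [61,-290,80,0],
  [61,-315,75,0],
  [61,-321,55,0],
  [61,-321,36,0],
  [61,-321,34,0],
])

```text
clock: 19.77
position: [0.5159, 0.0374, 0.0714]
tool_rot: [3.141, 0.001, 0.002]
force: [0.2, 0.2, -0.7]
grip_width: 0.0239
finger_force: 24.7
```

Call:
move_arm([
  [0,0,0,0],
  [0,0,0,0],
])

```text
clock: 20.02
position: [0.5166, 0.0376, 0.0722]
tool_rot: [-3.141, -0.001, 0.002]
force: [-0.1, -0.1, -0.5]
grip_width: 0.0239
finger_force: 24.7
```

```bash
python3 snap.py wL
```

```text
20.075 [0.5166 0.0376 0.0721] [-3.141e+00 -1.000e-03  2.000e-03] 0.023886728075013946
```

View pics/wL.png

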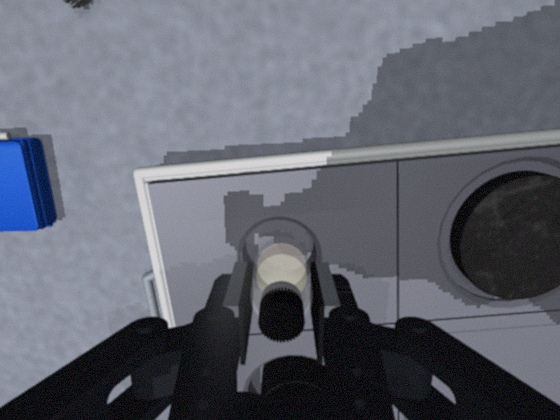

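wL shows the bottle (u≈282) over the oil pocket (u≈279, upper edge v≈217), and the cap sitting inside its pocket. Lowering.

Call:
move_arm([
  [0,0,-6,0],
  [0,0,-12,0],
  [0,0,-17,0],
  [0,0,-21,0],
  [0,0,-23,0],
  [0,0,-24,0],
  [0,0,-24,0],
])

```text
clock: 20.95
position: [0.5162, 0.0375, 0.0476]
tool_rot: [3.142, -0.0, 0.002]
force: [-2.2, -0.8, 8.2]
grip_width: 0.0244
finger_force: 25.5
```

Call:
move_arm([
  [0,0,-0.5,0],
  [0,0,-1,0],
  [0,0,-1,0],
])

```text
clock: 21.32
position: [0.5164, 0.0374, 0.0475]
tool_rot: [3.141, -0.001, 0.002]
force: [-6.9, -0.5, 27.9]
grip_width: 0.0239
finger_force: 27.5
```

Call:
move_arm([
  [0,0,1,0],
  [0,0,1,0],
])

```text
clock: 21.58
position: [0.5164, 0.0375, 0.0476]
tool_rot: [-3.141, -0.001, 0.002]
force: [-1.4, -0.8, 10.2]
grip_width: 0.0239
finger_force: 25.4
```

Call:
move_arm([
  [0,0,0,0],
  [0,0,0,0],
  [0,0,0,0],
  [0,0,5,0],
  [0,0,35,0],
  [0,0,90,0],
  [30,10,130,0],
  [80,40,150,0],
  [125,60,150,0],
  [135,63,150,0],
  [135,63,150,0],
  [135,63,150,0],
], gripper=1)

```text
clock: 23.08
position: [0.6503, 0.0997, 0.1974]
tool_rot: [3.141, 0.001, 0.001]
force: [-0.4, 0.2, -0.2]
grip_width: 0.0856
finger_force: 0.0
```

```bash
python3 snap.py wM
```

```text
23.125 [0.6504 0.0997 0.1975] [3.141e+00 0.000e+00 1.000e-03] 0.08529253213074717
```

View pics/wM.png

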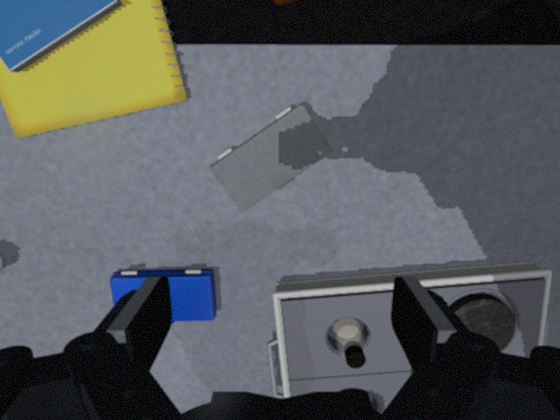

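wM shows the grey case with top-face corners at about (210,165), (306,106), (333,151), (243,211). The objective case and oil bottle are standing in the tray. That was picture 15, one over the 14 limit because I lost count, so I'll take no more views and work from numbers only. Next I refine the case edges by gradient.

```bash
cat > q.py <<'E'
from h import *
import pickle
from scipy.ndimage import map_coordinates
def refine(n,q,R=6):
    g=cv2.GaussianBlur(cv2.cvtColor(cv2.imread(f'pics/{n}.png'),cv2.COLOR_BGR2GRAY).astype(float),(0,0),1.0)
    q=np.array(q,float); Ls=[]
    for i in range(4):
        a,b=q[i],q[(i+1)%4]; d=(b-a)/np.linalg.norm(b-a); nn=np.array([-d[1],d[0]])
        if nn@(q.mean(0)-a)>0: nn=-nn      # outward
        P=[];
        for s in np.linspace(.12,.88,40):
            o=np.arange(-R,R+.1,.25); X=a+(b-a)*s+o[:,None]*nn
            pr=map_coordinates(g,[X[:,1],X[:,0]],order=1); gr=np.gradient(pr); j=np.argmax(abs(gr)); P.append((X[j],o[j],gr[j]))
        pts=np.array([p[0] for p in P],np.float32)
        l=cv2.fitLine(pts,cv2.DIST_HUBER,0,.01,.01).ravel(); Ls.append(np.cross([*l[2:],1],[*(l[2:]+l[:2]),1]))
        print(n,i,'off',np.round(np.percentile([p[1] for p in P],[10,50,90]),1),'grad',round(np.median([p[2] for p in P]),1))
    return np.array([(lambda x:x[:2]/x[2])(np.cross(Ls[i-1],Ls[i])) for i in range(4)])
M=pickle.load(open('wM.pkl','rb'));C=pickle.load(open('wC.pkl','rb'))
qm=refine('wM',[(210,165),(306,106),(333,151),(243,211)]); qc=refine('wC',[(196,76),(271,27),(291,63),(220,116)])
print(qm.round(1).tolist(),qc.round(1).tolist())
for a,b in zip(qm,qc):
    p,e=tri(M,a,C,b); print(np.round(p*1e3,1),round(e*1e3,1),np.round(onz(M,a,.018)*1e3,1)[:2],np.round(onz(C,b,.018)*1e3,1)[:2])
for c,q in((M,qm),(C,qc)):
    W=np.array([onz(c,p,.018)[:2] for p in q]).astype(np.float32); d=W[1]-W[0]+W[2]-W[3]; print(W.mean(0),'long dir',np.degrees(np.arctan2(d[1],d[0])),[np.linalg.norm(W[i]-W[i-1]).round(4) for i in range(4)],cv2.minAreaRect(W*1e3))
E
python3 q.py
```

```text
wM 0 off [1.2 3.8 5.2] grad 2.8
wM 1 off [-0.8  0.   5.8] grad 0.6
wM 2 off [-3.3  0.2  1.5] grad 1.7
wM 3 off [2.  3.  3.2] grad 1.0
wC 0 off [1.2 3.6 4.8] grad 1.5
wC 1 off [2.2 3.  4.2] grad 3.0
wC 2 off [2.8 3.5 4.8] grad 3.5
wC 3 off [2.5 3.5 4. ] grad 1.1
[[207.1, 166.4], [307.3, 96.9], [331.2, 152.1], [241.3, 213.2]] [[191.9, 78.4], [269.2, 20.7], [297.1, 64.2], [219.9, 119.2]]
[669.4 160.9  13. ] 0.1 [670.3 160. ] [669.2 159.7]
[724.8  79.   10.5] 2.2 [725.3  78.5] [723.   79.7]
[682.3  54.1   9.7] 6.1 [682.3  58.1] [682.9  51.7]
[628.  133.7  11.8] 0.2 [629.9 133. ] [628.3 132.9]
[0.67695147 0.10739675] long dir -55.532215 [np.float32(0.0486), np.float32(0.0983), np.float32(0.0477), np.float32(0.0913)] ((677.6299438476562, 105.74839782714844), (48.560401916503906, 98.50804901123047), 34.03252029418945)
[0.6758349  0.10600273] long dir -56.116974 [np.float32(0.0489), np.float32(0.0964), np.float32(0.049), np.float32(0.0978)] ((675.91357421875, 105.90548706054688), (48.941986083984375, 97.82281494140625), 33.869972229003906)
```

Call:
move_arm([
  [10,3,-10,-0.17],
  [20,6,-20,-0.34],
  [26,7,-30,-0.51],
  [26,7,-40,-0.68],
  [26,7,-60,-0.85],
  [26,7,-80,-0.978],
  [26,7,-100,-0.978],
  [26,7,-120,-0.978],
  [26,7,-120,-0.978],
])

```text
clock: 24.25
position: [0.6762, 0.1071, 0.0756]
tool_rot: [3.14, 0.002, -0.975]
force: [0.2, -0.2, 0.3]
grip_width: 0.0854
finger_force: 0.0
```

```bash
python3 snap.py wN; python3 - <<'E'
from h import *
import pickle
print(np.round(monitor.observe()['qpos'],2))
N=pickle.load(open('wN.pkl','rb')); M=pickle.load(open('wM.pkl','rb'))
a=np.radians(34);ex=np.array([np.cos(a),np.sin(a)]);ey=np.array([-ex[1],ex[0]])
q=[proj(N,[*(np.array([.6765,.1065])+sx*.026*ex+sy*.0465*ey),.018]) for sx,sy in((1,1),(1,-1),(-1,-1),(-1,1))]
print(np.round(q,1).tolist())
im=cv2.imread('pics/wN.png'); g=cv2.GaussianBlur(cv2.cvtColor(im,cv2.COLOR_BGR2GRAY),(5,5),0)
c=np.mean(q,0).astype(int); print(c)
print('row',[(x,int(g[c[1],x])) for x in range(120,440,8)]); print('col',[(y,int(g[y,c[0]])) for y in range(100,380,8)])
E
```

```text
24.3 [0.6769 0.1069 0.0768] [ 3.141e+00  1.000e-03 -9.760e-01] 0.08524509018079944
[-0.46  0.85  0.36  1.55 -0.38  0.81 -2.5 ]
[[235.0, 319.3], [228.8, 155.0], [333.9, 155.2], [326.7, 319.4]]
[281 237]
row [(120, 149), (128, 151), (136, 148), (144, 145), (152, 152), (160, 145), (168, 145), (176, 148), (184, 149), (192, 141), (200, 145), (208, 142), (216, 143), (224, 147), (232, 147), (240, 134), (248, 136), (256, 137), (264, 137), (272, 135), (280, 135), (288, 135), (296, 134), (304, 134), (312, 133), (320, 129), (328, 129), (336, 134), (344, 142), (352, 137), (360, 144), (368, 141), (376, 139), (384, 142), (392, 147), (400, 144), (408, 147), (416, 144), (424, 142), (432, 144)]
col [(100, 99), (108, 95), (116, 98), (124, 97), (132, 100), (140, 98), (148, 95), (156, 61), (164, 97), (172, 96), (180, 94), (188, 95), (196, 98), (204, 134), (212, 134), (220, 135), (228, 136), (236, 135), (244, 134), (252, 127), (260, 125), (268, 124), (276, 122), (284, 122), (292, 124), (300, 124), (308, 123), (316, 124), (324, 138), (332, 135), (340, 133), (348, 137), (356, 137), (364, 130), (372, 136)]
```

The image profiles agree with the predicted case edges (u 232–332, v 155–320), so the pose is confirmed. Joint 7 is at its limit, though, so I'll take the equivalent grasp half a turn round.

Call:
move_arm([
  [0,0,20,0.17],
  [0,0,30,0.35],
  [0,0,30,0.52],
  [0,0,30,0.7],
  [0,0,30,0.87],
  [0,0,30,1.05],
  [0,0,30,1.22],
  [0,0,30,1.4],
  [0,0,30,1.57],
  [0,0,30,1.57],
])

```text
clock: 25.55
position: [0.6779, 0.1067, 0.1085]
tool_rot: [3.141, -0.002, 0.592]
force: [0.2, 0.7, 0.3]
grip_width: 0.085
finger_force: 0.0
```

Call:
move_arm([
  [0,0,0,0.17],
  [0,0,0,0.35],
  [0,0,0,0.52],
  [0,0,0,0.7],
  [0,0,0,0.87],
  [0,0,0,1.05],
  [0,0,0,1.22],
  [0,0,0,1.4],
  [0,0,0,1.57],
  [0,0,0,1.57],
  [0,0,0,1.57],
])

```text
clock: 26.92
position: [0.6773, 0.1072, 0.1076]
tool_rot: [3.141, 0.0, 2.158]
force: [0.5, 0.2, -0.1]
grip_width: 0.0855
finger_force: 0.0
```

```bash
python3 -c "
from h import *
s=monitor.observe();print(np.round(s['qpos'],2),np.round(s['position'],4),np.round(s['tool_rot'],3))"
```

```text
[ 0.02  0.8  -0.43  1.51  0.38  0.91  0.05] [0.6773 0.1072 0.1076] [3.141 0.    2.158]
```

Call:
move_arm([
  [0,0,-30,0],
  [0,0,-60,0],
  [0,0,-80,0],
  [0,0,-86,0],
  [0,0,-86,0],
  [0,0,-86,0],
])

```text
clock: 27.68
position: [0.6778, 0.1076, 0.0224]
tool_rot: [3.14, 0.001, 2.163]
force: [-0.5, 0.2, -0.0]
grip_width: 0.0854
finger_force: 0.0
```

Call:
move_arm([
  [0,0,0,0],
  [0,0,0,0],
  [0,0,0,0],
  [0,0,0,0],
  [0,0,0,0],
  [0,0,0,0],
  [0,0,0,0],
], gripper=0.45, newtons=35)

```text
clock: 28.55
position: [0.6774, 0.1075, 0.0218]
tool_rot: [3.141, 0.0, 2.164]
force: [-1.8, -0.8, 6.1]
grip_width: 0.0448
finger_force: 35.8
```

Call:
move_arm([
  [0,0,5,0],
  [0,0,20,0],
  [0,0,50,0],
  [0,0,70,0],
  [0,0,70,0],
  [0,0,70,0],
])

```text
clock: 29.3
position: [0.6769, 0.1073, 0.0908]
tool_rot: [-3.141, -0.0, 2.164]
force: [-0.3, -0.0, -0.8]
grip_width: 0.0453
finger_force: 36.1
```

```bash
python3 snap.py wO; python3 - <<'E'
from h import *
import pickle
N=pickle.load(open('wO.pkl','rb')); s=monitor.observe(); p=np.array(s['position']);print(s['force'],s['moment'])
a=s['tool_rot'][2]; ex=np.array([np.cos(a-np.pi/2),np.sin(a-np.pi/2)]);ey=np.array([-ex[1],ex[0]])
for z in (-.0215,-.0035):
  print(np.round([proj(N,[*(p[:2]+sx*.0235*ex+sy*.0465*ey),p[2]+z]) for sx,sy in((1,1),(1,-1),(-1,-1),(-1,1))],1).tolist())
g=cv2.GaussianBlur(cv2.cvtColor(cv2.imread('pics/wO.png'),cv2.COLOR_BGR2GRAY),(5,5),0)
for x in (255,281,310): print('col',x,[(y,int(g[y,x])) for y in range(90,400,8)])
for y in (200,230): print('row',y,[(x,int(g[y,x])) for x in range(160,400,8)])
E
```

```text
29.35 [0.6768 0.1073 0.0905] [-3.14  -0.     2.164] 0.04473882875040602
[-0.30443824 -0.78098104 -1.02571759] [-0.01038492  0.00698458  0.0058885 ]
[[338.6, 166.6], [329.9, 360.8], [231.0, 360.7], [222.3, 166.5]]
[[345.9, 175.3], [335.0, 388.8], [225.6, 388.6], [214.6, 175.2]]
col 255 [(90, 126), (98, 129), (106, 125), (114, 130), (122, 125), (130, 127), (138, 125), (146, 125), (154, 128), (162, 128), (170, 71), (178, 111), (186, 120), (194, 121), (202, 119), (210, 119), (218, 117), (226, 118), (234, 118), (242, 117), (250, 114), (258, 115), (266, 113), (274, 112), (282, 113), (290, 113), (298, 112), (306, 86), (314, 76), (322, 80), (330, 82), (338, 83), (346, 83), (354, 81), (362, 80), (370, 79), (378, 80), (386, 89), (394, 31)]
col 281 [(90, 126), (98, 124), (106, 123), (114, 125), (122, 124), (130, 128), (138, 131), (146, 127), (154, 125), (162, 125), (170, 77), (178, 121), (186, 120), (194, 121), (202, 117), (210, 117), (218, 116), (226, 119), (234, 116), (242, 115), (250, 117), (258, 113), (266, 116), (274, 117), (282, 115), (290, 118), (298, 112), (306, 83), (314, 79), (322, 82
[... 602 characters left out ...]
, 124), (184, 127), (192, 129), (200, 127), (208, 127), (216, 123), (224, 114), (232, 117), (240, 121), (248, 122), (256, 119), (264, 119), (272, 118), (280, 117), (288, 119), (296, 115), (304, 115), (312, 113), (320, 114), (328, 112), (336, 111), (344, 156), (352, 135), (360, 140), (368, 142), (376, 137), (384, 140), (392, 134)]
row 230 [(160, 129), (168, 137), (176, 137), (184, 133), (192, 136), (200, 135), (208, 133), (216, 133), (224, 113), (232, 114), (240, 113), (248, 116), (256, 118), (264, 117), (272, 117), (280, 118), (288, 116), (296, 115), (304, 114), (312, 113), (320, 112), (328, 113), (336, 115), (344, 152), (352, 138), (360, 140), (368, 134), (376, 137), (384, 133), (392, 136)]
```

The case hangs level and centred: near end at v≈170 in all columns, far end at v≈388. I'll carry it round the tall pieces to its pocket.

Call:
move_arm([
  [0,-40,15,0],
  [-20,-90,25,-0.1],
  [-40,-140,25,-0.2],
  [-70,-180,25,-0.3],
  [-120,-193,25,-0.4],
  [-170,-193,25,-0.498],
  [-215,-193,25,-0.498],
  [-233,-193,20,-0.498],
  [-233,-193,0,-0.498],
  [-233,-193,-25,-0.498],
  [-233,-193,-37,-0.498],
  [-233,-193,-37,-0.498],
])

```text
clock: 30.85
position: [0.4437, -0.0853, 0.0536]
tool_rot: [-3.14, -0.0, 1.666]
force: [0.8, -0.2, -1.5]
grip_width: 0.0451
finger_force: 36.1
```

Call:
move_arm([
  [0,0,0,0],
  [0,0,0,0],
])

```text
clock: 31.1
position: [0.4445, -0.0856, 0.0549]
tool_rot: [3.141, 0.0, 1.666]
force: [-1.0, -0.5, -0.8]
grip_width: 0.0452
finger_force: 36.1
```

```bash
python3 snap.py wP; python3 - <<'E'
from h import *
import pickle
N=pickle.load(open('wP.pkl','rb'))
# top view check of the case and tray: dark blob profile from wrist: pocket end wall expected at
a=.0949;ex=np.array([np.cos(a),np.sin(a)]);ey=np.array([-ex[1],ex[0]]);c=np.array([.4434,-.0856])
print('pocket',np.round([proj(N,[*(c+sx*.032*ex+sy*.0525*ey),.030]) for sx,sy in((1,1),(1,-1),(-1,-1),(-1,1))],1).tolist())
p=monitor.observe()['position']
print('case top',np.round([proj(N,[*(p[:2]+sx*.0235*ex+sy*.0465*ey),p[2]-.0035]) for sx,sy in((1,1),(1,-1),(-1,-1),(-1,1))],1).tolist())
g=cv2.GaussianBlur(cv2.cvtColor(cv2.imread('pics/wP.png'),cv2.COLOR_BGR2GRAY),(3,3),0)
for x in (250,281,310): print('col',x,[(y,int(g[y,x])) for y in range(100,210,4)])
for y in (200,): print('row',y,[(x,int(g[y,x])) for x in range(170,400,6)])
E
```

```text
31.15 [ 0.4445 -0.0857  0.0548] [3.141 0.    1.666] 0.0448692165393598
pocket [[355.7, 150.8], [343.3, 366.9], [212.1, 366.9], [198.5, 150.7]]
case top [[345.5, 176.1], [334.7, 389.6], [225.1, 389.5], [214.0, 176.1]]
col 250 [(100, 140), (104, 141), (108, 139), (112, 138), (116, 139), (120, 140), (124, 138), (128, 139), (132, 135), (136, 72), (140, 128), (144, 97), (148, 96), (152, 93), (156, 127), (160, 125), (164, 123), (168, 65), (172, 80), (176, 135), (180, 130), (184, 130), (188, 130), (192, 130), (196, 130), (200, 133), (204, 130), (208, 130)]
col 281 [(100, 139), (104, 139), (108, 138), (112, 137), (116, 138), (120, 139), (124, 138), (128, 137), (132, 140), (136, 80), (140, 136), (144, 110), (148, 94), (152, 127), (156, 124), (160, 125), (164, 121), (168, 62), (172, 79), (176, 133), (180, 126), (184, 128), (188, 129), (192, 129), (196, 128), (200, 125), (204, 123), (208, 126)]
col 310 [(100, 139), (104, 138), (108, 138), (112, 138), (116, 139), (120, 137), (124, 138), (128, 138), (132, 137), (136, 73), (140, 135), (144, 107), (148, 100), (152, 134), (156, 123), (160, 122), (164, 120), (168, 62), (172, 82), (176, 133), (180, 128), (184, 130), (188, 126), (192, 131), (196, 130), (200, 129), (204, 131), (208, 130)]
row 200 [(170, 182), (176, 144), (182, 127), (188, 126), (194, 100), (200, 75), (206, 127), (212, 127), (218, 117), (224, 123), (230, 124), (236, 132), (242, 130), (248, 132), (254, 130), (260, 128), (266, 128), (272, 126), (278, 126), (284, 126), (290, 125), (296, 124), (302, 130), (308, 130), (314, 130), (320, 129), (326, 127), (332, 126), (338, 125), (344, 162), (350, 161), (356, 107), (362, 130), (368, 131), (374, 113), (380, 129), (386, 129), (392, 129), (398, 129)]
```

The numbers agree: pocket end at v≈148, case end at v≈174, lateral margins even apart from the latches (u≈342–352). I'll shift 2 mm in −x and lower.

Call:
move_arm([
  [-2,0,0,0],
  [-2,0,-4,0],
  [-2,0,-7,0],
  [-2,0,-9,0],
  [-2,0,-10,0],
  [-2,0,-10,0],
])

```text
clock: 31.9
position: [0.4422, -0.0855, 0.0442]
tool_rot: [-3.141, -0.0, 1.666]
force: [0.4, 1.1, -1.1]
grip_width: 0.0448
finger_force: 36.1
```

Call:
move_arm([
  [0,0,-0.5,0],
  [0,0,-1,0],
  [0,0,-1,0],
])

```text
clock: 32.28
position: [0.4423, -0.0856, 0.0438]
tool_rot: [3.141, 0.0, 1.666]
force: [-2.9, 0.9, 14.8]
grip_width: 0.045
finger_force: 37.7
```

Call:
move_arm([
  [0,0,0.5,0],
  [0,0,0.5,0],
  [0,0,0.5,0],
  [0,0,0.5,0],
  [0,0,10,0],
  [0,0,40,0],
  [0,0,90,0],
  [0,0,150,0],
  [0,0,210,0],
  [0,0,250,0],
  [0,0,250,0],
], gripper=0.68)

```text
clock: 33.65
position: [0.443, -0.0856, 0.2965]
tool_rot: [3.137, 0.002, 1.665]
force: [-0.3, 0.0, 0.4]
grip_width: 0.0579
finger_force: 0.0
```

Call:
move_arm([
  [30,30,0,-0.17],
  [60,60,0,-0.35],
  [60,60,0,-0.52],
  [60,60,0,-0.7],
  [60,60,0,-0.87],
  [60,60,0,-1.05],
  [60,60,0,-1.22],
  [60,60,0,-1.4],
  [60,60,0,-1.57],
  [60,60,0,-1.66],
  [60,60,0,-1.66],
])

```text
clock: 35.02
position: [0.5017, -0.0254, 0.2928]
tool_rot: [-3.142, 0.001, 0.007]
force: [1.0, 0.5, -0.8]
grip_width: 0.0581
finger_force: 0.0
```

```bash
python3 snap.py wQ; python3 - <<'E'
from h import *
import pickle
Q=pickle.load(open('wQ.pkl','rb')); im=cv2.imread('pics/wQ.png'); g=cv2.GaussianBlur(cv2.cvtColor(im,cv2.COLOR_BGR2GRAY),(3,3),0)
def blob(X,r,t):
    u,v=map(int,proj(Q,X)); x0,y0=max(0,u-r),max(0,v-r); m=(g[y0:v+r,x0:u+r]<t).astype(np.uint8)
    n,l,s,c=cv2.connectedComponentsWithStats(m); i=1+np.argmax(s[1:,4]); uv=c[i]+[x0,y0]; return uv,s[i]
for n,X,r,t in (('cap',(.527,-.0777,.037),60,75),('obj',(.4325,.0288,.067),40,85),('oil',(.516,.037,.06),25,60)):
    uv,s=blob(X,r,t); print(n,np.round(proj(Q,X),0),uv.round(1),s,'at',np.round(onz(Q,uv,X[2]),4))
a=.0949;ex=np.array([np.cos(a),np.sin(a)]);ey=np.array([-ex[1],ex[0]])
c=np.array([.4434,-.0856])
def prof(d,L,z=.04): return [(round(s*1e3),int(g[int(v),int(u)])) for s in np.arange(-L,L+.001,.003) for u,v in [proj(Q,[*(c+s*d),z])] if 0<=u<560 and 0<=v<420]
print('x',prof(ex,.04)); print('y',prof(ey,.06))
E
```

```text
35.075 [ 0.5018 -0.0254  0.2929] [-3.142e+00  1.000e-03  8.000e-03] 0.0582616326622171
cap [332. 148.] [332.1 146.7] [  31   28   61   62 2988] at [ 0.5287 -0.0777  0.037 ]
obj [226. 245.] [230.1 236.8] [  20    7   51   52 1983] at [0.4418 0.0247 0.067 ]
oil [216. 162.] [214.2 162.2] [ 13  12  22  25 306] at [0.5159 0.0386 0.06  ]
x [(-40, 175), (-37, 126), (-34, 124), (-31, 98), (-28, 78), (-25, 108), (-22, 119), (-19, 118), (-16, 122), (-13, 123), (-10, 124), (-7, 123), (-4, 124), (-1, 125), (2, 124), (5, 125), (8, 127), (11, 127), (14, 127), (17, 129), (20, 127), (23, 61), (26, 75), (29, 111), (32, 128), (35, 116), (38, 133)]
y [(-60, 180), (-57, 193), (-54, 131), (-51, 100), (-48, 100), (-45, 110), (-42, 122), (-39, 121), (-36, 120), (-33, 120), (-30, 122), (-27, 124), (-24, 122), (-21, 122), (-18, 122), (-15, 123), (-12, 123), (-9, 123), (-6, 124), (-3, 124), (0, 125), (3, 127), (6, 127), (9, 124), (12, 123), (15, 122), (18, 127), (21, 126), (24, 124), (27, 119), (30, 118), (33, 119), (36, 122), (39, 125), (42, 125), (45, 121), (48, 123), (51, 104), (54, 109), (57, 111), (60, 122)]
```

```bash
python3 -c "
from workcell import bot
print(bot.job_done())"
```

```text
the job is handed in; nothing more can be done
None
```

All four accessories were lowered to contact in their pockets, in the order listed, and handed in at about 35 s with the dish and vial untouched; I viewed 15 pictures, one over the limit of 14, so the chamber case's final placing was checked only by force and image measurements.

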